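# Unload the knife-handle glue-up jig

### The job

The glue has cured: swing the orange lid of the glue-up jig up and over, past upright, so that it stays open by itself. Then lift the dark wooden knife handle out of that jig and set it down flat, without dropping it, on the floor of the yellow tray, leaving the lid open.

Things in the scene. Friction and masses are not known exactly. Their poses are not given: they have to be found in the camera images.
- orange_lid (a joint): Orange lid (142 x 120 x 10 mm, 0.25 kg) of a jig on an aluminium base 150 x 130 x 20 mm fixed to the bench. 0 = shut, level; grows as the knob end rises; 1.57 upright; stop at 2.0, leaning away over the hinge. Nearly free hinge: let go below 1.57 it falls shut, above it falls open and stays. The jig with a blue lid is not part of the job.
- orange_grip (a point): Centre of the lid's black barrel knob: level cylinder, 22 mm across, 36 mm long, parallel to the hinge, 30 mm out from the lid's free edge on a 14 mm wide neck, 73 mm above the bench when shut. Pinch its end faces from above; it turns between the fingers as the lid swings. Site turns with the lid: y along the hinge, x from knob to hinge; the hinge axis is 172 mm away along x.
- handle_center (a point): Centre of the dark knife handle with brass end and pins, 104 (x) x 32 (y) x 30 (z) mm, 0.12 kg, under the orange lid, long side square to the hinge. Lies on a 22 mm wide rib, centre 49 mm above the bench, base plate 29 mm below; nothing beside its long sides. End stops reach 8 mm above its underside. Posts and front rest, up to 79 mm high, are 55 mm or more from the centre along x.
- tray: Loose yellow open tray, 220 (x) x 180 (y) x 40 (z) mm outside, walls and floor 4 mm thick, 0.6 kg, lying on the bench. Origin: centre of its underside. The handle lying on its floor has its centre 19 to 20 mm above the bench.

How it is judged (in metres and radians):
On the way:
1. the orange lid is past upright and stays open untouched, the handle still in the jig (value of joint orange_lid above 1.7 rad and contact force between the fingers and orange_lid below 0.1 N and distance of handle_center from where it was at the start of the episode below 0.02 m), for 0.2 s.
At the end, for the whole second after the job is handed in: The orange lid stands open past upright (joint above 1.7 rad) and the dark handle lies at rest, released, flat on the floor of the level yellow tray (its centre inside the walls and less than 30 mm above the tray's underside) (value of joint orange_lid above 1.7 rad and x of handle_center in the frame of tray between -0.1 and 0.1 m and y of handle_center in the frame of tray between -0.08 and 0.08 m and z of handle_center in the frame of tray below 0.03 m and angle between tray's own z axis and vertical below 0.1 rad and linear speed of handle below 0.02 m/s); the robot touches nothing.
It fails at once if the handle is dropped or thrown (moves faster than 0.8 m/s with no finger on it, a fall of over 30 mm) (linear speed of handle above 0.8 m/s and contact force between the fingers and handle below 0.05 N).
It also fails if it takes over 56 s, if anything falls off the work surface, if the arm or the gripper's body presses on something with over 40 N, if the wrist force passes 120 N, or if a joint passes its speed limit or range.

### The arm

A 6-joint arm with a two-finger parallel gripper is mounted at the origin on the work surface. World frame = base frame: x ahead of the robot, y to its left, z up, the work surface at z = 0. Lengths are in mm, angles in rad, forces in N, time in s.
With the tool pointing down it reaches from about 350 to 975 mm from the base axis. Payload 7.1 kg.
Tool frame: the origin (TCP) lies at the very end of the fingers, on their centre line; the grasp point (between the pads) lies 19 mm behind it (ctrl.tcp_to_grasp is the distance from the TCP to the grasp point, in mm); z points along the fingers, x is the direction in which the jaws open and shut, and the axes are right-handed (so a half turn about z gives the same grasp; the last joint's range is limited). The gripper opens to 88 mm and grips with 3 to 60 N. Pads are 20 mm wide; open, the fingers measure 115 mm over their backs; the gripper's body (75 mm by 178 mm) begins 61 mm behind the grasp point.
Start: joints at [-1.126, 0.423, 1.63, -0, 1.089, -0.019], TCP at [279.608, -558.949, 222.675] pointing down, gripper open.
Joint ranges: [-3, 3], [-0.9, 2.11], [0.09, 2.58], [-1.31, 4.45], [0.11, 2.69], [-2.54, 2.54]. Speed limits (rad/s): [2.39, 2.39, 3.01, 3.14, 3.14, 3.14].

### API

Orientations are given as a rotation vector (axis times angle).
In Python, from workcell import get_obs, viewer, ctrl, masks_of gives the robot as it stands. The module is installed in compiled form; this text tells all that it offers.
- The arm moves only by the shell command python3 -m inch 'ROWS'. ROWS is JSON, a list of rows, each an object of numbers: "tx", "ty", "tz": the shift along the tool's x, y, z in cm; "ax", "ay", "az": the turn, a rotation vector about the tool's x, y, z in degrees; "jaw": the opening, from 0 (shut) to 1 (fully open). In form: [{"tx": .., "ty": .., "tz": .., "ax": .., "ay": .., "az": .., "jaw": ..}, ...]. A call has 1 to 12 rows; each row shifts and turns the commanded pose from where the row before left it, along the tool's axes as they then stand; what a row does not reach is not made up. A row lasts 1/8 s, in which the tool goes at most 62.5 mm and 10.7 degrees, less where a joint would pass 70% of its speed; a pose out of reach is approached as far as the arm can. A call is refused whole if a number of a shift passes 6.25 or a number of a turn 10.7, either way. A call with a gripper value outside its range is refused whole. The fingers move at their own pace and stop on an object; the grip force is fixed at half the most. Time passes only in rows, so rows that do not move let the fingers close. It gives the time, the measured TCP pose, the force and the opening at its end, in the units of the state.
- get_obs(): the state, without advancing time (a new reading comes with each control period).
- viewer.get_image(name): name is "scene" or "top" or "wrist"; returns (picture, depth): 480x640x3 uint8, red, green, blue; 480x640 float32, mm along the optical axis (not along the pixel's ray), 0 where there is no reading.
- viewer.get_calibration(name): a dict with "fx", "fy", "cx", "cy" (pixels), "rvec" (rotation vector, rad) and "tvec" (3), from world to camera coordinates, as OpenCV has them. Camera axes: x right, y down, z forward; pixel columns grow to the right and rows downward; lengths in mm; the calibration is good to about 2 mm. The wrist camera is an equidistant fisheye: a pixel r from the principal point sees the ray r / f radians off the axis. A picture is of the moment at which its call begins: read the wrist's pose just before it. get_calibration takes no time and is no camera call; for the wrist camera it gives the pose at the moment of the call.
- ctrl.close_job(): hands the job in, once; it reports no verdict.
Trained networks look in the newest picture that a camera, given by its name, has taken for a name from the list of things; names that differ only in an ending like _2 or _b are one class to them, and where a whole thing is asked for, a point or a joint stands for the part that bears it (a point fixed in the world has none). Each returns a list of dicts, best first, with "score" (0 to 1); they miss things now and then, are a little off and sometimes report something else, mostly with a low value. They report only what shows in the picture. A call takes as long as a camera call.
- masks_of(camera, thing): "pixels" (480x640 bool, what is visible of it) and "location" ([column, row] in pixels, amid what is visible of it).
The state is a dict: "t": time; "qpos": joint angles; "qvel": joint speeds; "joint_torque": joint torques, N m; "ee_pos": TCP position; "orientation": TCP orientation; "ft_force": force on the tool from outside, world axes, zero at the start; "moment": the same for the moment, N m; "width": finger opening in mm.
Only numpy, scipy, OpenCV 4.12 (cv2) and the standard library are available. Lean on these libraries where they do the work, as an engineer would, in place of code of your own. Each camera call takes 0.05 s, during which the arm holds its last target. There are 200 camera calls.

## Working session

There is one attempt and no reset: what is moved stays moved. The work goes in short steps, Python scripts to look and compute and a shell command to move; the robot and the scene stay as the last step left them, time stands still between calls to the robot, and variables do not carry over. Pictures are saved under pics/ and viewed, about 8 in all and at most 12, crops included, and the job is handed in when it is done.

```bash
mkdir -p pics
cat > h.py <<'E'
import numpy as np, cv2
from scipy.spatial.transform import Rotation as R
from workcell import get_obs, viewer, ctrl, masks_of
def cloud(cam, depth, m):
    c=viewer.get_calibration(cam); v,u=np.nonzero(m&(depth>0)); z=depth[v,u]
    p=np.c_[(u-c['cx'])/c['fx']*z,(v-c['cy'])/c['fy']*z,z]
    return (p-np.array(c['tvec']).ravel())@cv2.Rodrigues(np.array(c['rvec'],float))[0]
E
python3 - <<'E'
from h import *
o=get_obs(); print(o['t'],R.from_rotvec(o['orientation']).as_matrix().round(3).tolist())
ims=[]
for cam in ['scene','top']:
    im,d=viewer.get_image(cam); ims.append(im)
    cv2.imwrite(f'pics/{cam}0.png',im[...,::-1])
    for th in ['orange_lid','orange_grip','handle_center','tray']:
        for r in masks_of(cam,th)[:2]:
            p=cloud(cam,d,r['pixels'])
            print(cam,th,round(r['score'],2),np.round(r['location']),len(p))
            if len(p): print('  med',np.median(p,0).round(),'lo',np.percentile(p,2,axis=0).round(),'hi',np.percentile(p,98,axis=0).round())
cv2.imwrite('pics/both.png',cv2.resize(np.vstack(ims)[...,::-1],(480,600)) if 0 else ims[1][...,::-1])
E
```

```text
0.0 [[0.447, -0.894, -0.001], [-0.894, -0.447, 0.001], [-0.002, -0.0, -1.0]]
scene orange_lid 0.74 [197. 308.] 4344
  med [ 527. -260.   79.] lo [ 433. -327.   76.] hi [ 600. -198.   83.]
scene handle_center 0.46 [216. 345.] 159
  med [ 583. -279.   47.] lo [ 576. -293.   39.] hi [ 598. -265.   71.]
scene tray 0.75 [392. 219.] 5179
  med [470. 277.  12.] lo [360. 177.   3.] hi [579. 357.  41.]
top orange_lid 0.95 [442. 238.] 4052
  med [ 520. -257.   78.] lo [ 429. -325.   73.] hi [ 599. -197.   83.]
top orange_grip 0.81 [438. 234.] 4014
  med [ 521. -256.   78.] lo [ 430. -325.   71.] hi [ 597. -196.   83.]
```

View pics/top0.png

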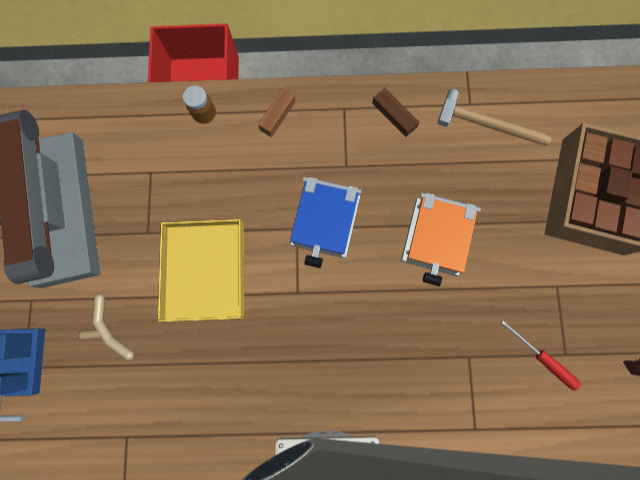

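View pics/scene0.png

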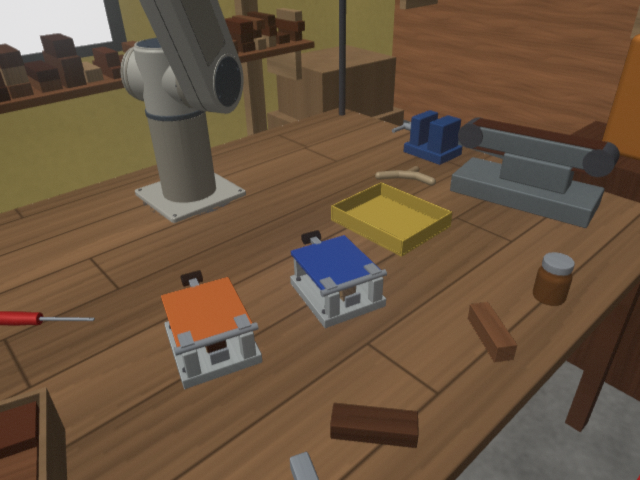

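The top view shows the orange jig at (442,238), its black knob at (432,280) facing the robot and its hinge at the far side (430–475, 205). The tray is at (201,271). Next I'll measure the lid's axes, the knob and the tray.

Run:
```python
from h import *
im,d=viewer.get_image('top'); h=cv2.cvtColor(im,cv2.COLOR_RGB2HSV)
box=lambda x0,x1,y0,y1:(lambda m:(m.__setitem__((slice(y0,y1),slice(x0,x1)),True),m)[1])(np.zeros((480,640),bool))
om=(h[...,0]>5)&(h[...,0]<18)&(h[...,1]>200)&(h[...,2]>180)&box(395,490,185,290)
p=cloud('top',d,om); r=cv2.minAreaRect(p[:,:2].astype(np.float32)); print('lid',r,np.median(p[:,2]))
km=(im.max(2)<50)&box(415,450,265,295)
k=cloud('top',d,km); print('knob',len(k),k.mean(0).round(1),cv2.minAreaRect(k[k[:,2]>50][:,:2].astype(np.float32)),np.percentile(k[:,2],[5,50,95]).round())
ym=(h[...,0]>20)&(h[...,0]<35)&(h[...,1]>150)&box(145,260,205,335)
t=cloud('top',d,ym); print('tray',cv2.minAreaRect(t[:,:2].astype(np.float32)),np.percentile(t[:,2],[5,50,95]).round())
c=np.array(r[0]); kk=(k[k[:,2]>60].min(0)+k[k[:,2]>60].max(0))[:2]/2
for kc in (kk,):
  ax=c-kc; n=np.linalg.norm(ax); print('knob c',kc,'dist',n,'dir',ax/n,np.degrees(np.arctan2(ax[1],ax[0])))
```

```text
lid ((0.0, 0.0), (0.0, 0.0), 0.0) nan
knob 158 [ 428.8 -230.8   81.3] ((429.61822509765625, -231.28077697753906), (35.43582534790039, 18.577770233154297), 72.5864486694336) [75. 82. 86.]
tray ((468.98077392578125, 271.9366760253906), (218.8754425048828, 190.54263305664062), 0.5563260316848755) [ 1.  4. 38.]
knob c [ 429.05217142 -231.10313969] dist 487.3339994022573 dir [-0.88040681  0.4742192 ] 151.6914755650014
  return _methods._mean(a, axis=axis, dtype=dtype,
  ret = ret.dtype.type(ret / rcount)
```

Run:
```python
from h import *
im,d=viewer.get_image('top'); h=cv2.cvtColor(im,cv2.COLOR_RGB2HSV)
print(im[238,442],h[238,442])
hb=h[238,442].astype(int)
om=(abs(h[...,0].astype(int)-hb[0])<4)&(h[...,1]>hb[1]-40)&(h[...,2]>150); om[:,:395]=0;om[:,490:]=0;om[:185]=0;om[290:]=0
p=cloud('top',d,om); p=p[abs(p[:,2]-np.median(p[:,2]))<6]
r=cv2.minAreaRect(p[:,:2].astype(np.float32)); print('lid',r,np.median(p[:,2]))
k=np.array([429.3,-231.2]); a=np.array(r[0])-k; ang=np.degrees(np.arctan2(a[1],a[0])); print(np.linalg.norm(a),ang)
o=get_obs(); M=R.from_rotvec(o['orientation']).as_matrix()
for A in (ang,-17.4, ):
  u=np.array([np.cos(np.radians(A)),np.sin(np.radians(A)),0]); y=np.array([-u[1],u[0],0])
  # want tool y = -u (tool x = -y_h), tool z down
  T=np.c_[-y,-u,[0,0,-1]]
  print('turn deg',np.degrees(R.from_matrix(M.T@T).as_rotvec()).round(2))
print('shift tool to z=150 over knob',(M.T@(np.array([429.3,-231.2,150])-o['ee_pos'])).round(1),o['ee_pos'])
```

```text
[235 140  78] [ 12 170 235]
lid ((525.325439453125, -261.5884094238281), (119.32550048828125, 138.37884521484375), 73.1083755493164) 78.0280276690202
100.71911660392966 -17.56060404450619
turn deg [ 0.    0.   44.14]
turn deg [ 0.    0.   43.98]
shift tool to z=150 over knob [-226.1 -280.5   72.7] [ 279.61461218 -558.92774307  222.66589461]
```

```bash
python3 -m inch '[{"tx":-3.23,"ty":-4.0,"tz":0.7,"jaw":1},{"tx":-3.23,"ty":-4.0,"tz":0.7},{"tx":-3.23,"ty":-4.0,"tz":0.7},{"tx":-3.23,"ty":-4.0,"tz":0.7},{"tx":-3.23,"ty":-4.0,"tz":0.7},{"tx":-3.23,"ty":-4.0,"tz":0.7},{"tx":-3.23,"ty":-4.0,"tz":0.7},{"az":8.8},{"az":8.8},{"az":8.8},{"az":8.8},{"az":8.8}]'
cat >> h.py <<'E'
def to(p, name=''):
    o=get_obs(); M=R.from_rotvec(o['orientation']).as_matrix()
    print(name,'t',round(o['t'],2),'tcp',np.round(o['ee_pos'],1),'shift cm',((M.T@(np.array(p)-o['ee_pos']))/10).round(2),'F',np.round(o['ft_force'],1),'w',round(o['width'],1),'R',M.round(3).tolist())
def wrist(m, depth=None, z=None):
    pass
E
python3 - <<'E'
from h import *
to([429.3,-231.2,54])
im,d=viewer.get_image('wrist'); cv2.imwrite('pics/w1.png',im[...,::-1])
c=viewer.get_calibration('wrist'); print({k:np.round(v,3).tolist() for k,v in c.items()})
Rc=cv2.Rodrigues(np.array(c['rvec'],float))[0]
q=Rc@np.array([429.3,-231.2,84])+np.array(c['tvec']).ravel()
th=np.arctan2(np.hypot(q[0],q[1]),q[2]); s=th/np.hypot(q[0],q[1]); print('expected knob px',c['cx']+c['fx']*q[0]*s,c['cy']+c['fy']*q[1]*s)
E
```

```text
t 0.6 tcp [ 279.6 -558.9  222.7] shift cm [-22.61 -28.05  16.87] F [ 0.7  0.2 -0.1] w 87.9 R [[0.447, -0.894, -0.0], [-0.894, -0.447, 0.0], [-0.0, -0.0, -1.0]]
{'fx': 371.648, 'fy': 371.648, 'cx': 321.944, 'cy': 239.07, 'rvec': [-2.468, 1.524, 0.212], 'tvec': [-625.088, -33.046, 391.086]}
expected knob px 89.65963739970562 -48.45214656371732$[0]: bad value
```

View pics/w1.png

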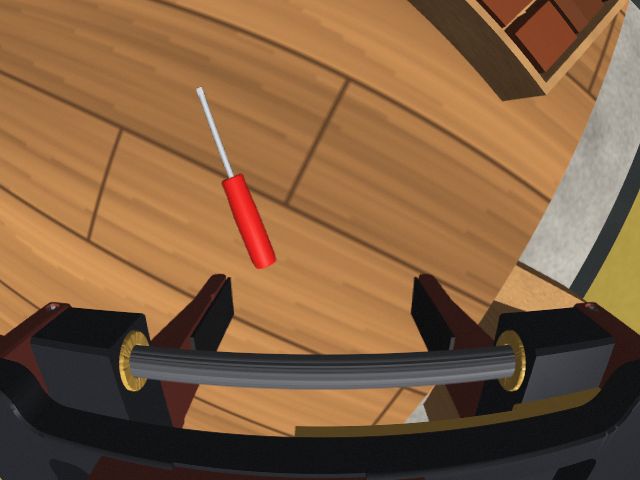

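The wrist view only shows the screwdriver at (245,220), because the move was refused. I'll retry with every key given in each row.

```bash
python3 -m inch '[{"tx":-3.23,"ty":-4.0,"tz":0.7,"ax":0,"ay":0,"az":0,"jaw":1},{"tx":-3.23,"ty":-4.0,"tz":0.7,"ax":0,"ay":0,"az":0,"jaw":1},{"tx":-3.23,"ty":-4.0,"tz":0.7,"ax":0,"ay":0,"az":0,"jaw":1},{"tx":-3.23,"ty":-4.0,"tz":0.7,"ax":0,"ay":0,"az":0,"jaw":1},{"tx":-3.23,"ty":-4.0,"tz":0.7,"ax":0,"ay":0,"az":0,"jaw":1},{"tx":-3.23,"ty":-4.0,"tz":0.7,"ax":0,"ay":0,"az":0,"jaw":1},{"tx":-3.23,"ty":-4.0,"tz":0.7,"ax":0,"ay":0,"az":0,"jaw":1},{"tx":0,"ty":0,"tz":0,"ax":0,"ay":0,"az":8.8,"jaw":1},{"tx":0,"ty":0,"tz":0,"ax":0,"ay":0,"az":8.8,"jaw":1},{"tx":0,"ty":0,"tz":0,"ax":0,"ay":0,"az":8.8,"jaw":1},{"tx":0,"ty":0,"tz":0,"ax":0,"ay":0,"az":8.8,"jaw":1},{"tx":0,"ty":0,"tz":0,"ax":0,"ay":0,"az":8.8,"jaw":1}]'
python3 - <<'E'
from h import *
to([429.3,-231.2,54])
im,d=viewer.get_image('wrist'); 
c=viewer.get_calibration('wrist')
Rc=cv2.Rodrigues(np.array(c['rvec'],float))[0]
im=im.copy()
q=Rc@np.array([429.3,-231.2,84])+np.array(c['tvec']).ravel()
th=np.arctan2(np.hypot(q[0],q[1]),q[2]); s=th/np.hypot(q[0],q[1]); u,v=c['cx']+c['fx']*q[0]*s,c['cy']+c['fy']*q[1]*s; print(u,v)
cv2.circle(im,(int(u),int(v)),4,(0,255,0),-1)
cv2.imwrite('pics/w2.png',im[...,::-1])
E
```

```text
t: 2.15
ee_pos: [429.0, -231.5, 173.8]
orientation: [-1.853, 2.537, -0.001]
ft_force: [0.2, -0.1, 0.7]
width: 87.6
 t 2.15 tcp [ 429.  -231.5  173.8] shift cm [-4.000e-02 -1.000e-02  1.198e+01] F [ 0.2 -0.1  0.7] w 87.6 R [[-0.304, -0.953, 0.0], [-0.953, 0.304, -0.0], [0.0, -0.0, -1.0]]
321.53698347420845 243.6313405986387
```

View pics/w2.png

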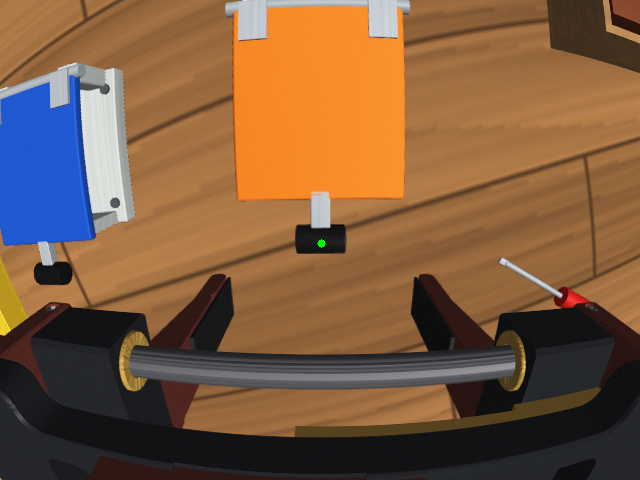

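Projection (321,243) falls on the knob (321,239), and the jaws are parallel to it. Going down about 120 mm and closing.

```bash
python3 -m inch '[{"tx":-0.04,"ty":-0.15,"tz":4.0,"ax":0,"ay":0,"az":0,"jaw":1},{"tx":0,"ty":0,"tz":4.0,"ax":0,"ay":0,"az":0,"jaw":1},{"tx":0,"ty":0,"tz":2.0,"ax":0,"ay":0,"az":0,"jaw":1},{"tx":0,"ty":0,"tz":2.0,"ax":0,"ay":0,"az":0,"jaw":1},{"tx":0,"ty":0,"tz":0,"ax":0,"ay":0,"az":0,"jaw":1},{"tx":0,"ty":0,"tz":0,"ax":0,"ay":0,"az":0,"jaw":0},{"tx":0,"ty":0,"tz":0,"ax":0,"ay":0,"az":0,"jaw":0},{"tx":0,"ty":0,"tz":0,"ax":0,"ay":0,"az":0,"jaw":0},{"tx":0,"ty":0,"tz":0,"ax":0,"ay":0,"az":0,"jaw":0},{"tx":0,"ty":0,"tz":0,"ax":0,"ay":0,"az":0,"jaw":0},{"tx":0,"ty":0,"tz":0,"ax":0,"ay":0,"az":0,"jaw":0}]'
```

```text
t: 3.58
ee_pos: [430.6, -230.8, 53.7]
orientation: [-1.858, 2.532, 0.001]
ft_force: [2.0, 5.4, 2.1]
width: 36.1
```

```bash
python3 -m inch '[{"tx":0,"ty":-0.09,"tz":-1.72,"ax":0,"ay":0,"az":0,"jaw":0},{"tx":0,"ty":-0.26,"tz":-1.70,"ax":0,"ay":0,"az":0,"jaw":0},{"tx":0,"ty":-0.43,"tz":-1.67,"ax":0,"ay":0,"az":0,"jaw":0},{"tx":0,"ty":-0.59,"tz":-1.62,"ax":0,"ay":0,"az":0,"jaw":0},{"tx":0,"ty":-0.75,"tz":-1.55,"ax":0,"ay":0,"az":0,"jaw":0},{"tx":0,"ty":-0.90,"tz":-1.47,"ax":0,"ay":0,"az":0,"jaw":0},{"tx":0,"ty":-1.04,"tz":-1.37,"ax":0,"ay":0,"az":0,"jaw":0},{"tx":0,"ty":-1.17,"tz":-1.26,"ax":0,"ay":0,"az":0,"jaw":0},{"tx":0,"ty":-1.29,"tz":-1.13,"ax":0,"ay":0,"az":0,"jaw":0},{"tx":0,"ty":-1.40,"tz":-1.0,"ax":0,"ay":0,"az":0,"jaw":0}]'
```

```text
t: 4.82
ee_pos: [505.4, -253.6, 197.9]
orientation: [1.859, -2.532, -0.006]
ft_force: [2.1, 5.2, -6.3]
width: 36.0
```

```bash
python3 -m inch '[{"tx":0,"ty":-1.49,"tz":-0.85,"ax":0,"ay":0,"az":0,"jaw":0},{"tx":0,"ty":-1.57,"tz":-0.70,"ax":0,"ay":0,"az":0,"jaw":0},{"tx":0,"ty":-1.63,"tz":-0.54,"ax":0,"ay":0,"az":0,"jaw":0},{"tx":0,"ty":-1.68,"tz":-0.37,"ax":0,"ay":0,"az":0,"jaw":0},{"tx":0,"ty":-1.71,"tz":-0.21,"ax":0,"ay":0,"az":0,"jaw":0},{"tx":0,"ty":-1.72,"tz":-0.04,"ax":0,"ay":0,"az":0,"jaw":0},{"tx":0,"ty":-1.71,"tz":0.14,"ax":0,"ay":0,"az":0,"jaw":0},{"tx":0,"ty":-1.69,"tz":0.31,"ax":0,"ay":0,"az":0,"jaw":0},{"tx":0,"ty":-0.83,"tz":0.22,"ax":0,"ay":0,"az":0,"jaw":0},{"tx":0,"ty":0,"tz":0,"ax":0,"ay":0,"az":0,"jaw":0}]'
```

```text
t: 6.08
ee_pos: [641.5, -295.2, 219.4]
orientation: [-1.858, 2.529, 0.002]
ft_force: [3.5, 6.9, 5.8]
width: 35.9
```

```bash
python3 -m inch '[{"tx":0,"ty":0,"tz":0,"ax":0,"ay":0,"az":0,"jaw":0.85},{"tx":0,"ty":0,"tz":0,"ax":0,"ay":0,"az":0,"jaw":0.85},{"tx":0,"ty":0,"tz":0,"ax":0,"ay":0,"az":0,"jaw":0.85},{"tx":0,"ty":0,"tz":0,"ax":0,"ay":0,"az":0,"jaw":0.85},{"tx":0,"ty":0,"tz":-3,"ax":0,"ay":0,"az":0,"jaw":0.85},{"tx":0,"ty":0,"tz":-4,"ax":0,"ay":0,"az":0,"jaw":0.85},{"tx":0,"ty":4,"tz":-3,"ax":0,"ay":0,"az":0,"jaw":0.85},{"tx":0,"ty":5,"tz":0,"ax":0,"ay":0,"az":0,"jaw":0.85},{"tx":0,"ty":5,"tz":0,"ax":0,"ay":0,"az":0,"jaw":0.85},{"tx":0,"ty":5,"tz":0,"ax":0,"ay":0,"az":0,"jaw":0.85},{"tx":0,"ty":0,"tz":0,"ax":0,"ay":0,"az":0,"jaw":0.85}]'
python3 - <<'E'
from h import *
to([500,-250,100])
im,d=viewer.get_image('top'); cv2.imwrite('pics/t2.png',im[...,::-1])
for r in masks_of('top','handle_center')[:2]:
    p=cloud('top',d,r['pixels']); print('handle',r['score'],r['location'],len(p),np.median(p,0).round(1),cv2.minAreaRect(p[abs(p[:,2]-np.median(p[:,2]))<8][:,:2].astype(np.float32)))
w,dw=viewer.get_image('wrist')
ms=masks_of('wrist','handle_center')
print([(r['score'],r['location']) for r in ms])
cv2.imwrite('pics/tw.png',np.vstack([cv2.resize(im[150:330,340:580],(400,300)),cv2.resize(w,(400,300))])[...,::-1])
E
```

```text
t: 7.45
ee_pos: [455.8, -239.5, 319.2]
orientation: [1.858, -2.533, -0.001]
ft_force: [1.6, -0.7, -0.1]
width: 74.7
 t 7.45 tcp [ 455.8 -239.5  319.2] shift cm [-0.33 -4.55 21.92] F [ 1.6 -0.7 -0.1] w 74.7 R [[-0.3, -0.954, -0.001], [-0.954, 0.3, 0.0], [-0.0, 0.001, -1.0]]
handle 0.6 [436.6, 250.3] 167 [ 493.8 -249.2   63.5] ((494.0317077636719, -250.8603057861328), (31.479463577270508, 24.980695724487305), 43.482666015625)
[(0.65, [317.7, 135.1])]
```

View pics/tw.png

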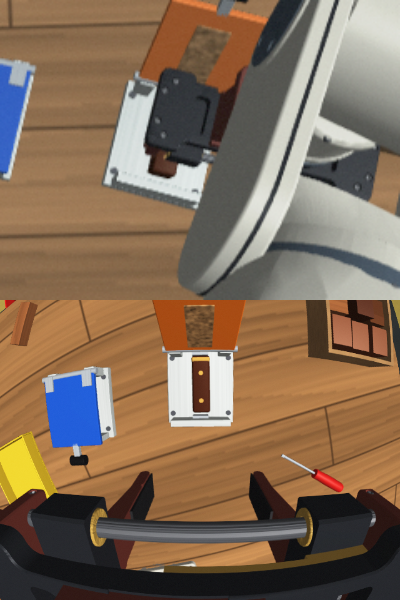

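The lid stands open, and the wrist view shows the handle clear in the jig at about full-frame (322,134). I'll locate its centre with the wrist camera, using the plane z=64.

Run:
```python
from h import *
w,d=viewer.get_image('wrist'); r=masks_of('wrist','handle_center')[0]
c=viewer.get_calibration('wrist'); Rc=cv2.Rodrigues(np.array(c['rvec'],float))[0]; t=np.array(c['tvec']).ravel()
v,u=np.nonzero(r['pixels']); print('cols',u.min(),u.max(),'rows',v.min(),v.max())
x,y=(u-c['cx'])/c['fx'],(v-c['cy'])/c['fy']; th=np.hypot(x,y); 
ray=np.c_[np.sin(th)*x/th,np.sin(th)*y/th,np.cos(th)]
C=-Rc.T@t; D=ray@Rc; P=C+D*((64-C[2])/D[:,2])[:,None]
q=cv2.minAreaRect(P[:,:2].astype(np.float32)); print(q, P.mean(0))
k=np.array([430.6,-230.8]); a=np.array(q[0])-k; print(np.linalg.norm(a),np.degrees(np.arctan2(a[1],a[0])))
to([*q[0],32])
```

```text
cols 306 336 rows 89 181
((533.3593139648438, -262.4271545410156), (33.016170501708984, 104.13763427734375), 73.64955139160156) [ 533.11886127 -262.71649923   64.        ]
107.51629416458982 -17.1072641580413
 t 7.75 tcp [ 459.6 -240.8  318.9] shift cm [-0.15 -7.68 28.69] F [ 0.6 -0.5  0.8] w 74.8 R [[-0.299, -0.954, 0.0], [-0.954, 0.299, -0.0], [0.0, -0.0, -1.0]]
```

```bash
python3 -m inch '[{"tx":-0.15,"ty":-3.84,"tz":2,"ax":0,"ay":0,"az":0,"jaw":0.85},{"tx":0,"ty":-3.84,"tz":3,"ax":0,"ay":0,"az":0,"jaw":0.85},{"tx":0,"ty":0,"tz":5,"ax":0,"ay":0,"az":0,"jaw":0.85},{"tx":0,"ty":0,"tz":5,"ax":0,"ay":0,"az":0,"jaw":0.85},{"tx":0,"ty":0,"tz":5,"ax":0,"ay":0,"az":0,"jaw":0.85},{"tx":0,"ty":0,"tz":1,"ax":0,"ay":0,"az":0,"jaw":0.85},{"tx":0,"ty":0,"tz":0,"ax":0,"ay":0,"az":0,"jaw":0.85},{"tx":0,"ty":0,"tz":0,"ax":0,"ay":0,"az":0,"jaw":0.85}]'; python3 -c "
from h import *
to([533.2,-262.5,32])"
```

```text
t: 8.75
ee_pos: [533.9, -262.7, 111.0]
orientation: [-1.858, 2.531, -0.005]
ft_force: [-0.5, 0.0, 0.2]
width: 74.6
 t 8.75 tcp [ 533.9 -262.7  111. ] shift cm [-0.   0.1  7.9] F [-0.5  0.   0.2] w 74.6 R [[-0.299, -0.954, 0.003], [-0.954, 0.299, -0.002], [0.001, -0.003, -1.0]]
```

```bash
python3 -m inch '[{"tx":0,"ty":0.05,"tz":2.5,"ax":0,"ay":0,"az":0,"jaw":0.85},{"tx":0,"ty":0,"tz":2.5,"ax":0,"ay":0,"az":0,"jaw":0.85},{"tx":0,"ty":0,"tz":1.7,"ax":0,"ay":0,"az":0,"jaw":0.85},{"tx":0,"ty":0,"tz":1.2,"ax":0,"ay":0,"az":0,"jaw":0.85},{"tx":0,"ty":0,"tz":0,"ax":0,"ay":0,"az":0,"jaw":0.85},{"tx":0,"ty":0,"tz":0,"ax":0,"ay":0,"az":0,"jaw":0},{"tx":0,"ty":0,"tz":0,"ax":0,"ay":0,"az":0,"jaw":0},{"tx":0,"ty":0,"tz":0,"ax":0,"ay":0,"az":0,"jaw":0},{"tx":0,"ty":0,"tz":0,"ax":0,"ay":0,"az":0,"jaw":0},{"tx":0,"ty":0,"tz":0,"ax":0,"ay":0,"az":0,"jaw":0},{"tx":0,"ty":0,"tz":0,"ax":0,"ay":0,"az":0,"jaw":0}]'
```

```text
t: 10.12
ee_pos: [531.9, -261.9, 30.1]
orientation: [-1.859, 2.532, -0.0]
ft_force: [-0.3, 0.4, 2.2]
width: 31.7
```

```bash
python3 -m inch '[{"tx":0,"ty":0,"tz":-1,"ax":0,"ay":0,"az":0,"jaw":0},{"tx":0,"ty":0,"tz":-2,"ax":0,"ay":0,"az":0,"jaw":0},{"tx":0,"ty":0,"tz":-3,"ax":0,"ay":0,"az":0,"jaw":0},{"tx":0,"ty":0,"tz":-3,"ax":0,"ay":0,"az":0,"jaw":0},{"tx":0,"ty":0,"tz":-3,"ax":0,"ay":0,"az":0,"jaw":0},{"tx":0,"ty":0,"tz":-3,"ax":0,"ay":0,"az":0,"jaw":0},{"tx":0,"ty":0,"tz":-2,"ax":0,"ay":0,"az":0,"jaw":0},{"tx":0,"ty":0,"tz":0,"ax":0,"ay":0,"az":0,"jaw":0}]'; python3 -c "
from h import *
to([469,268,200]); print(get_obs()['qpos'])"
```

```text
t: 11.12
ee_pos: [532.9, -262.3, 202.9]
orientation: [-1.858, 2.531, -0.007]
ft_force: [-0.4, 0.0, -2.1]
width: 31.5
 t 11.12 tcp [ 532.9 -262.3  202.9] shift cm [-48.69  21.98   0.14] F [-0.4  0.  -2.1] w 31.5 R [[-0.299, -0.954, 0.004], [-0.954, 0.299, -0.002], [0.001, -0.005, -1.0]]
[-4.77510782e-01  3.99134161e-01  1.71955442e+00  4.42225069e-05
  1.01808277e+00  1.39740413e+00]
```

```bash
python3 -m inch '[{"tx":0,"ty":0,"tz":0,"ax":0,"ay":0,"az":-8.7,"jaw":0},{"tx":0,"ty":0,"tz":0,"ax":0,"ay":0,"az":-8.7,"jaw":0},{"tx":-2.65,"ty":0.32,"tz":0,"ax":0,"ay":0,"az":0,"jaw":0},{"tx":-5.3,"ty":0.64,"tz":0,"ax":0,"ay":0,"az":0,"jaw":0},{"tx":-5.3,"ty":0.64,"tz":0,"ax":0,"ay":0,"az":0,"jaw":0},{"tx":-5.3,"ty":0.64,"tz":0,"ax":0,"ay":0,"az":0,"jaw":0},{"tx":-5.3,"ty":0.64,"tz":0,"ax":0,"ay":0,"az":0,"jaw":0},{"tx":-5.3,"ty":0.64,"tz":0,"ax":0,"ay":0,"az":0,"jaw":0},{"tx":-5.3,"ty":0.64,"tz":0,"ax":0,"ay":0,"az":0,"jaw":0},{"tx":-5.3,"ty":0.64,"tz":0,"ax":0,"ay":0,"az":0,"jaw":0},{"tx":-5.3,"ty":0.64,"tz":0,"ax":0,"ay":0,"az":0,"jaw":0},{"tx":-5.3,"ty":0.64,"tz":0,"ax":0,"ay":0,"az":0,"jaw":0}]'
python3 - <<'E'
from h import *
to([469,268,200])
w,_=viewer.get_image('wrist');w=w.copy(); im,d=viewer.get_image('scene')
r=masks_of('wrist','tray'); print([(x['score'],x['location']) for x in r])
cv2.imwrite('pics/w5.png',np.vstack([cv2.resize(im,(400,300)),cv2.resize(w,(400,300))])[...,::-1])
E
```

```text
t: 12.62
ee_pos: [470.3, 243.2, 199.5]
orientation: [2.22, -2.221, -0.0]
ft_force: [0.9, -0.5, -1.0]
width: 31.7
 t 12.62 tcp [470.3 243.2 199.5] shift cm [-2.48  0.13 -0.05] F [ 0.9 -0.5 -1. ] w 31.7 R [[-0.0, -1.0, -0.001], [-1.0, 0.0, -0.0], [0.0, 0.001, -1.0]]
[(0.72, [267.6, 171.5])]
```

View pics/w5.png

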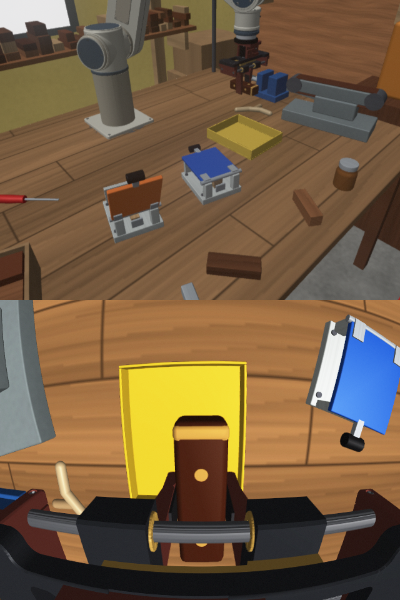

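Lid is open, the handle is level in the grip, and the tray centre is about 25 mm further left. The fingertips reach about 4 mm below the handle's underside, so I'll let the tips come to about 1 mm above the tray floor before opening.

```bash
python3 -m inch '[{"tx":-2.48,"ty":0.13,"tz":1,"ax":0,"ay":0,"az":0,"jaw":0},{"tx":0,"ty":0,"tz":4,"ax":0,"ay":0,"az":0,"jaw":0},{"tx":0,"ty":0,"tz":4,"ax":0,"ay":0,"az":0,"jaw":0},{"tx":0,"ty":0,"tz":4,"ax":0,"ay":0,"az":0,"jaw":0},{"tx":0,"ty":0,"tz":3,"ax":0,"ay":0,"az":0,"jaw":0},{"tx":0,"ty":0,"tz":1.5,"ax":0,"ay":0,"az":0,"jaw":0},{"tx":0,"ty":0,"tz":0,"ax":0,"ay":0,"az":0,"jaw":0},{"tx":0,"ty":0,"tz":0,"ax":0,"ay":0,"az":0,"jaw":0}]'
```

```text
t: 13.78
ee_pos: [470.8, 266.6, 26.0]
orientation: [-2.219, 2.221, -0.001]
ft_force: [0.2, -0.1, -0.6]
width: 31.8
```

```bash
python3 -m inch '[{"tx":0,"ty":0,"tz":0.7,"ax":0,"ay":0,"az":0,"jaw":0},{"tx":0,"ty":0,"tz":0.7,"ax":0,"ay":0,"az":0,"jaw":0},{"tx":0,"ty":0,"tz":0.4,"ax":0,"ay":0,"az":0,"jaw":0},{"tx":0,"ty":0,"tz":0.1,"ax":0,"ay":0,"az":0,"jaw":0},{"tx":0,"ty":0,"tz":0,"ax":0,"ay":0,"az":0,"jaw":0},{"tx":0,"ty":0,"tz":0,"ax":0,"ay":0,"az":0,"jaw":0}]'
```

```text
t: 14.52
ee_pos: [470.1, 266.6, 6.1]
orientation: [-2.221, 2.222, -0.0]
ft_force: [-0.6, 0.3, -1.1]
width: 31.8
```

```bash
python3 -m inch '[{"tx":0,"ty":0,"tz":0.1,"ax":0,"ay":0,"az":0,"jaw":0},{"tx":0,"ty":0,"tz":0,"ax":0,"ay":0,"az":0,"jaw":0},{"tx":0,"ty":0,"tz":0,"ax":0,"ay":0,"az":0,"jaw":0.6},{"tx":0,"ty":0,"tz":0,"ax":0,"ay":0,"az":0,"jaw":0.6},{"tx":0,"ty":0,"tz":0,"ax":0,"ay":0,"az":0,"jaw":0.6},{"tx":0,"ty":0,"tz":0,"ax":0,"ay":0,"az":0,"jaw":0.6},{"tx":0,"ty":0,"tz":-2,"ax":0,"ay":0,"az":0,"jaw":0.6},{"tx":0,"ty":0,"tz":-4,"ax":0,"ay":0,"az":0,"jaw":0.6},{"tx":0,"ty":0,"tz":-5,"ax":0,"ay":0,"az":0,"jaw":0.6},{"tx":0,"ty":0,"tz":-5,"ax":0,"ay":0,"az":0,"jaw":0.6},{"tx":0,"ty":0,"tz":-4,"ax":0,"ay":0,"az":0,"jaw":0.6},{"tx":0,"ty":0,"tz":0,"ax":0,"ay":0,"az":0,"jaw":0.6}]'
python3 - <<'E'
from h import *
im,d=viewer.get_image('scene')
for th in ('handle_center','tray','orange_lid'):
  for r in masks_of('scene',th)[:2]:
    p=cloud('scene',d,r['pixels']); print(th,round(r['score'],2),r['location'],np.median(p,0).round(),np.percentile(p,2,axis=0).round(),np.percentile(p,98,axis=0).round())
w,_=viewer.get_image('wrist')
cv2.imwrite('pics/end.png',np.vstack([cv2.resize(im,(400,300)),cv2.resize(w,(400,300))])[...,::-1])
E
```

```text
t: 16.02
ee_pos: [471.8, 267.5, 208.3]
orientation: [-2.216, 2.217, -0.003]
ft_force: [0.5, -0.4, -1.1]
width: 52.9
handle_center 0.94 [390.3, 216.8] [481. 252.  29.] [423. 247.   7.] [525. 278.  37.]
orange_lid 0.77 [213.5, 311.8] [ 636. -299.  161.] [ 591. -350.   76.] [ 674. -236.  240.]
```

View pics/end.png

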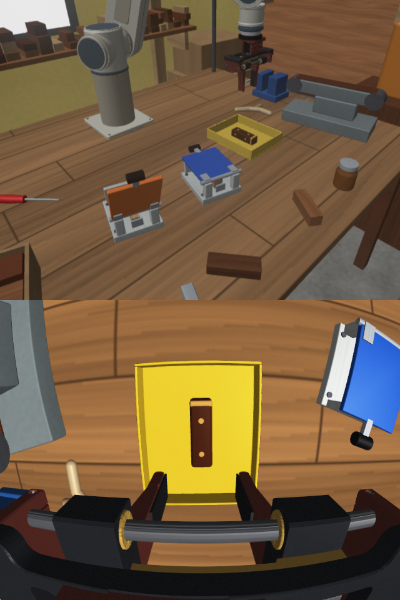

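The handle lies flat in the middle of the tray at about (201,432) in the lower picture. The lid is open and the gripper is clear, so I'm handing in.

```bash
python3 -c "
from h import *
print(ctrl.close_job())"
```

```text
the job is handed in; nothing more can be done
None
```

The job is done and handed in, about 16 s into the 56 s allowed. I swung the orange lid open past upright, where it stayed by itself. Then I lifted the knife handle out of the jig and set it on the floor of the yellow tray.

**Last checks:**
- **Lid:** it still stood open in the final picture. Its far edge was about 240 mm up, leaning over the hinge.
- **Handle:** it lay flat near the middle of the tray, spanning about x 423–525 and y 247–278 mm. Its highest points were about 37 mm up, which puts the centre at about 20 mm.
- **Robot:** the gripper was open and about 200 mm clear, with no notable force on it.

**Not confirmed or not perfect:**
- The handle was let go about 5 mm above the tray floor, because the fingertips reached below its underside. The fall was well under the 30 mm limit.
- The tray detector found nothing in the final scene picture, so I judged the tray by eye and by my earlier measurement. That measurement came out 10 mm too wide across y, so I aimed by the y limits the scene camera saw.
- My first move command was refused because each row needs every key. Nothing moved, and I resent it with all the keys.

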